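# Find the foot that still grips by dragging

## Robot

A 6-joint arm with a two-finger parallel gripper is mounted at the origin on the work surface. World frame = base frame: x ahead of the robot, y to its left, z up, the work surface at z = 0. Lengths are in m, angles in rad, forces in N, time in s.
With the tool pointing down it reaches from about 0.425 to 0.95 m from the base axis. Payload 3.5 kg.
Tool frame: the origin (TCP) lies on the centre line of the jaws, within the pads' length; the fingertips stand 8 mm ahead of it and the grasp point (between the pads) lies 11 mm behind it; z points along the fingers, y is the line along which they close (so a half turn about z gives the same grasp; the last joint's range is limited). The gripper opens to 85 mm and grips with 20 to 120 N. Pads are 22 mm wide; open, the fingers measure 114 mm over their backs; the gripper's body (76 mm by 85 mm) begins 54 mm behind the grasp point. The pads swing forward as they close: fully open they stand 13 mm farther back than shut.
Start: joints at [0.96, 0.286, 1.577, -0, 1.279, -0.15], TCP at [0.3, 0.605, 0.239] pointing down, gripper open.
Joint ranges: [-2.77, 2.77], [-0.9, 2.22], [0.21, 2.48], [-1.53, 4.67], [0.24, 2.81], [-2.84, 2.84]. Speed limits (rad/s): [2.79, 2.79, 3.14, 3.14, 3.14, 3.14].

## Interface

Orientations are given as a unit quaternion [x, y, z, w].
In Python, from plant import ctrl gives the robot as it stands. The module is installed in compiled form; this text tells all that it offers.
- The arm moves only by the tool send_rows, never from a script. Its argument "steps" is a list of rows, each a list of 5 numbers: the shift along the tool's x, y, z in m, then the turn about the tool's z in degrees, then the opening, from -1 (shut) to 1 (fully open). A call has 1 to 12 rows; each row is the pose to reach, as a shift and turn from the pose commanded when the call began, along the tool's axes at that moment; what a row does not reach only later rows make up. A row lasts 1/10 s, in which the tool goes at most 50 mm and 8.59 degrees, less where a joint would pass 70% of its speed; a pose out of reach is approached as far as the arm can. A call with a gripper value outside its range is refused whole. The fingers move at their own pace and stop on an object; "squeeze" is the grip in N (left out, the last holds). Time passes only in rows, so rows that repeat a pose let the fingers close. It gives the time, the measured TCP pose, the force, the opening and the grip force at its end, in the units of the state.
- ctrl.get_state(): the state, without advancing time (a new reading comes with each control period).
- ctrl.read_camera(name): name is "side" or "top"; returns the picture (420x560x3 uint8, red, green, blue); there is no depth.
- ctrl.calibration(name): a dict with "intrinsics" (3x3 intrinsics, pixels), "k1" (the pictures are not rectified: a ray, as slopes to the right and down, at radius r is drawn at 1 + k1 r^2 times it, then the intrinsics apply), "extrinsics" (4x4, takes a point from world to camera coordinates). Camera axes: x right, y up, looking along -z (the intrinsics and any distortion apply to the point x, -y, -z); pixel columns grow to the right and rows downward; lengths in m; the calibration is good to about 2 mm. A picture is of the moment at which its call begins. calibration takes no time and is no camera call.
- ctrl.sign_off(): hands the job in; it is judged then, once.
The state is a dict: "time": time; "qpos": joint angles; "dq": joint speeds; "joint_efforts": joint torques, N m; "eef_pos": TCP position; "tcp_rot": TCP orientation; "contact_force": force on the tool from outside, world axes, zero at the start; "wrist_torque": the same for the moment, N m; "opening": opening from 0.0 (shut) to 1.0 (fully open); "finger_force": force on a finger pad.
Only numpy, scipy, OpenCV 4.12 (cv2) and the standard library are available. Lean on these libraries where they do the work, as an engineer would, in place of code of your own. Each camera call takes 0.05 s, during which the arm holds its last target. There are 200 camera calls.

## Task

Three of the four steel instrument feet on the grey slab have worn slick and one still grips, which cannot be seen. Drag every foot a few centimetres across the slab, keeping all of them standing on it and pressing down no more than gently, and feel which one drags hardest; then pick that one up and stand it flat near the middle of the sloping metal rest, where only a gripping foot stays put, without dropping it. Leave the other three standing on the slab, and leave the pipette, the bottle and the mouse alone.

Things in the scene. Friction and masses are not known exactly. Their poses are not given: they have to be found in the camera images.
- foot_a: one of four outwardly identical steel levelling feet, 0.54 to 0.66 kg: round puck 52 mm in diameter, from 8 to 32 mm above the underside, on a black rubber sole 48 mm in diameter, 8 mm thick; nut 24 mm across up to 39 mm; stud 12 mm in diameter up to 58 mm. Origin: centre of the underside; z up. One sole grips (5 to 10 N to drag it unpressed), three are slick (under 2 N); which cannot be seen
- foot_b: one of four outwardly identical steel levelling feet, 0.54 to 0.66 kg: round puck 52 mm in diameter, from 8 to 32 mm above the underside, on a black rubber sole 48 mm in diameter, 8 mm thick; nut 24 mm across up to 39 mm; stud 12 mm in diameter up to 58 mm. Origin: centre of the underside; z up. One sole grips (5 to 10 N to drag it unpressed), three are slick (under 2 N); which cannot be seen
- foot_c: one of four outwardly identical steel levelling feet, 0.54 to 0.66 kg: round puck 52 mm in diameter, from 8 to 32 mm above the underside, on a black rubber sole 48 mm in diameter, 8 mm thick; nut 24 mm across up to 39 mm; stud 12 mm in diameter up to 58 mm. Origin: centre of the underside; z up. One sole grips (5 to 10 N to drag it unpressed), three are slick (under 2 N); which cannot be seen
- foot_d: one of four outwardly identical steel levelling feet, 0.54 to 0.66 kg: round puck 52 mm in diameter, from 8 to 32 mm above the underside, on a black rubber sole 48 mm in diameter, 8 mm thick; nut 24 mm across up to 39 mm; stud 12 mm in diameter up to 58 mm. Origin: centre of the underside; z up. One sole grips (5 to 10 N to drag it unpressed), three are slick (under 2 N); which cannot be seen
- slab: fixed dark grey slab of bench-top resin, 200 mm (its x) by 400 mm (its y), 12 mm thick, lying on the bench. Origin: centre of its underside, so its top is 12 mm above. The feet start in a row along its y about 100 mm apart, some 20 mm to the -x side of its middle line; 50 mm or more of slab is free on their +x side
- rest: fixed sloping metal plate on a low grey stand, 170 mm (its x, pointing uphill) by 190 mm (its y, level), 6 mm thick, no rim; its surface slopes 18 degrees down to its -x side. Origin: centre of its underside, 38 mm above the bench; its z is square to the surface, which lies at z = 6 mm. A slick foot slides off it
- pipette: bystander: white pipette lying on the bench, about 275 mm long along its x, 26 mm thick; origin on its underside near mid-length
- bottle: bystander: white bottle, 60 mm in diameter, 130 mm high, upright; origin: centre of the underside
- mouse: bystander: black computer mouse, 100 by 60 by 26 mm; origin: centre of the underside

How it is judged:
On the way, in this order (a step that is already met when the one before it is completed fails the run):
1. each of the four feet has been dragged at least 20 mm and stands on the slab (distance of each of foot_a, foot_b, foot_c, foot_d from where it was at the start of the episode above 0.02 m and z of foot_a in the frame of slab between 0.008 and 0.016 m and z of foot_b in the frame of slab between 0.008 and 0.016 m and z of foot_c in the frame of slab between 0.008 and 0.016 m and z of foot_d in the frame of slab between 0.008 and 0.016 m), for 0.1 s.
2. one foot is lifted off the slab in the gripper (((z of foot_a in the frame of slab above 0.03 m and contact force between the fingers and foot_a above 2 N) or (z of foot_b in the frame of slab above 0.03 m and contact force between the fingers and foot_b above 2 N) or (z of foot_c in the frame of slab above 0.03 m and contact force between the fingers and foot_c above 2 N) or (z of foot_d in the frame of slab above 0.03 m and contact force between the fingers and foot_d above 2 N))), for 0.1 s.
At the end, for the whole second after the job is handed in: One foot (only the gripping one can) stands flat on the sloping rest, within 0.1 rad of square to it, still, its centre within 55 mm along the slope and 65 mm across of the rest's middle; the other three stand upright (within 0.1 rad), still, on the slab. All are released (((x of foot_a in the frame of rest between -0.055 and 0.055 m and y of foot_a in the frame of rest between -0.065 and 0.065 m and z of foot_a in the frame of rest between 0.002 and 0.01 m and angle between the z axis of foot_a and the z axis of rest, either way round below 0.1 rad and linear speed of each of foot_a, foot_b, foot_c, foot_d below 0.01 m/s and z of foot_b in the frame of slab between 0.008 and 0.016 m and angle between each of foot_b, foot_c, foot_d's own z axis and vertical below 0.1 rad and z of foot_c in the frame of slab between 0.008 and 0.016 m and z of foot_d in the frame of slab between 0.008 and 0.016 m) or (x of foot_b in the frame of rest between -0.055 and 0.055 m and y of foot_b in the frame of rest between -0.065 and 0.065 m and z of foot_b in the frame of rest between 0.002 and 0.01 m and angle between the z axis of foot_b and the z axis of rest, either way round below 0.1 rad and linear speed of each of foot_b, foot_a, foot_c, foot_d below 0.01 m/s and z of foot_a in the frame of slab between 0.008 and 0.016 m and angle between each of foot_a, foot_c, foot_d's own z axis and vertical below 0.1 rad and z of foot_c in the frame of slab between 0.008 and 0.016 m and z of foot_d in the frame of slab between 0.008 and 0.016 m) or (x of foot_c in the frame of rest between -0.055 and 0.055 m and y of foot_c in the frame of rest between -0.065 and 0.065 m and z of foot_c in the frame of rest between 0.002 and 0.01 m and angle between the z axis of foot_c and the z axis of rest, either way round below 0.1 rad and linear speed of each of foot_c, foot_a, foot_b, foot_d below 0.01 m/s and z of foot_a in the frame of slab between 0.008 and 0.016 m and angle between each of foot_a, foot_b, foot_d's own z axis and vertical below 0.1 rad and z of foot_b in the frame of slab between 0.008 and 0.016 m and z of foot_d in the frame of slab between 0.008 and 0.016 m) or (x of foot_d in the frame of rest between -0.055 and 0.055 m and y of foot_d in the frame of rest between -0.065 and 0.065 m and z of foot_d in the frame of rest between 0.002 and 0.01 m and angle between the z axis of foot_d and the z axis of rest, either way round below 0.1 rad and linear speed of each of foot_d, foot_a, foot_b, foot_c below 0.01 m/s and z of foot_a in the frame of slab between 0.008 and 0.016 m and angle between each of foot_a, foot_b, foot_c's own z axis and vertical below 0.1 rad and z of foot_b in the frame of slab between 0.008 and 0.016 m and z of foot_c in the frame of slab between 0.008 and 0.016 m))); the robot touches nothing.
It fails at once if a foot is lifted more than 10 mm off the slab before all four have been dragged 20 mm (z of any of foot_a, foot_b, foot_c, foot_d in the frame of slab above 0.022 m and distance of any of foot_a, foot_b, foot_c, foot_d from where it was at the start of the episode below 0.02 m).
It fails at once if a foot is tipped by more than 0.6 rad, or falls or slides down to the bench (angle between any of foot_a, foot_b, foot_c, foot_d's own z axis and vertical above 0.6 rad or height (world z) of any of foot_a, foot_b, foot_c, foot_d below 0.006 m).
It fails at once if a foot is moved along (faster than 0.02 m/s) while pressed on the slab with more than 25 N, or the fingers press on the slab with more than 40 N ((contact force between foot_a and slab above 25 N and linear speed of foot_a above 0.02 m/s) or (contact force between foot_b and slab above 25 N and linear speed of foot_b above 0.02 m/s) or (contact force between foot_c and slab above 25 N and linear speed of foot_c above 0.02 m/s) or (contact force between foot_d and slab above 25 N and linear speed of foot_d above 0.02 m/s) or contact force between the fingers and slab above 40 N).
It fails at once if a foot is dropped or flung: faster than 0.6 m/s out of the fingers ((linear speed of foot_a above 0.6 m/s and contact force between the fingers and foot_a below 0.1 N) or (linear speed of foot_b above 0.6 m/s and contact force between the fingers and foot_b below 0.1 N) or (linear speed of foot_c above 0.6 m/s and contact force between the fingers and foot_c below 0.1 N) or (linear speed of foot_d above 0.6 m/s and contact force between the fingers and foot_d below 0.1 N)).
It fails at once if the pipette, the bottle or the mouse is moved by more than 20 mm (distance of any of pipette, bottle, mouse from where it was at the start of the episode above 0.02 m).
It also fails if it takes over 72 s, if anything falls off the work surface, if the arm or the gripper's body presses on something with over 40 N, if the wrist force passes 120 N, or if a joint passes its speed limit or range.

## Working session

There is one attempt and no reset: what is moved stays moved. The work goes in short steps, Python scripts to look and compute and a tool call to move; the robot and the scene stay as the last step left them, time stands still between calls to the robot, and variables do not carry over. Pictures are saved under pics/ and viewed, at most 10 in all, crops included, and the job is handed in when it is done.

Besides the shell and the picture viewer there is one more tool, called after "Call:" in YAML: its name, and indented under it one key for each argument. send_rows: Moves the arm, as the interface text tells. Its arguments: {"type":"object","properties":{"steps":{"type":"array","items":{"type":"array","items":{"type":"number"}}},"squeeze":{"type":"number"}},"required":["steps"]}

```bash
mkdir -p pics
cat > h.py <<'E'
import numpy as np, cv2
from plant import ctrl
def pix2world(name,uv,z):
    c=ctrl.calibration(name);K=np.array(c["intrinsics"]);T=np.array(c["extrinsics"]);k=c["k1"]
    d=np.linalg.inv(K)@np.array([uv[0],uv[1],1.]);p=d[:2]/d[2];q=p.copy()
    for _ in range(30): q=p/(1+k*(q@q))
    R=T[:3,:3];o=-R.T@T[:3,3];r=R.T@np.array([q[0],-q[1],-1.])
    return o+r*(z-o[2])/r[2]
def w2p(name,P):
    c=ctrl.calibration(name);K=np.array(c["intrinsics"]);T=np.array(c["extrinsics"]);k=c["k1"]
    X=T[:3,:3]@np.array(P)+T[:3,3];s=np.array([X[0],-X[1]])/-X[2];s=s*(1+k*(s@s))
    return (K@np.r_[s,1])[:2]
def snap(name,f,crop=None,sc=1):
    im=ctrl.read_camera(name)[:,:,::-1]
    if crop: im=im[crop[1]:crop[3],crop[0]:crop[2]]
    im=cv2.resize(np.ascontiguousarray(im),None,fx=sc,fy=sc,interpolation=cv2.INTER_CUBIC);cv2.imwrite("pics/"+f,im)
E
python3 - <<'E'
from h import *
snap("top","t0.png",None,1.4);snap("side","s0.png",None,1.4)
s=ctrl.get_state();print(s)
for n in("top","side"):
    c=ctrl.calibration(n);T=np.array(c["extrinsics"]);print(n,-T[:3,:3].T@T[:3,3],c["k1"],c["intrinsics"])
E
```

```text
{'time': 0.1, 'qpos': array([ 9.60016785e-01,  2.87113582e-01,  1.57801081e+00,  2.97737089e-05,
        1.27858616e+00, -1.50014645e-01]), 'dq': array([ 0.00230453, -0.00083647, -0.00439902,  0.00075771, -0.00120401,
        0.00177754]), 'joint_efforts': array([ 1.41892775e-03, -4.07300520e+01, -2.93699920e+01, -1.25967508e-04,
        3.44600732e-03,  7.57890859e-06]), 'eef_pos': array([0.29977668, 0.60415088, 0.23807185]), 'tcp_rot': array([ 2.28353946e-01,  9.73577605e-01, -9.77959679e-04, -4.06408291e-04]), 'contact_force': array([-1.20351778,  0.61160894,  0.21742396]), 'wrist_torque': array([ 0.00306477,  0.00719322, -0.02226463]), 'finger_force': 0.0, 'opening': 0.9985916035994823}
top [ 0.4318577  -0.0926844   1.55011246] -0.2030133623516359 [[532.30339736   0.         284.76295323]
 [  0.         532.30339736 214.44099699]
 [  0.           0.           1.        ]]
side [ 0.31840293 -0.79837029  0.7608407 ] -0.12211633175519704 [[423.01063726   0.         271.35351423]
 [  0.         423.01063726 207.36035368]
 [  0.           0.           1.        ]]
```

View pics/t0.png

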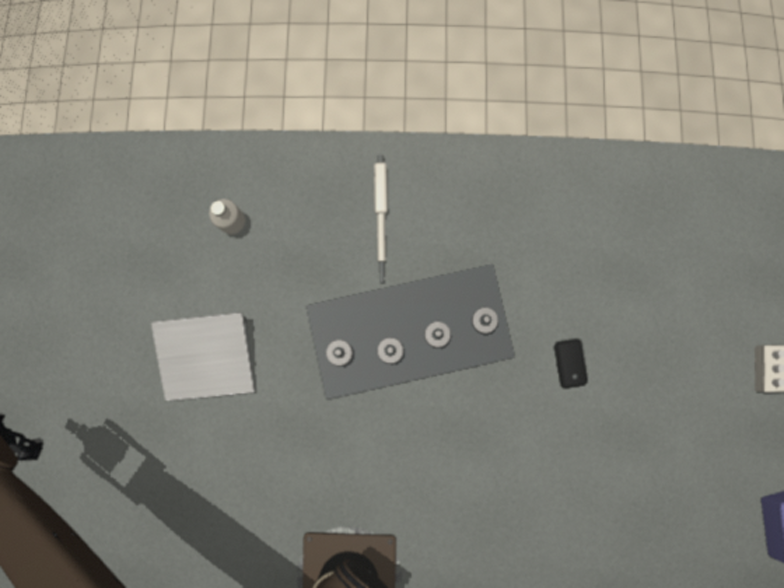

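View pics/s0.png

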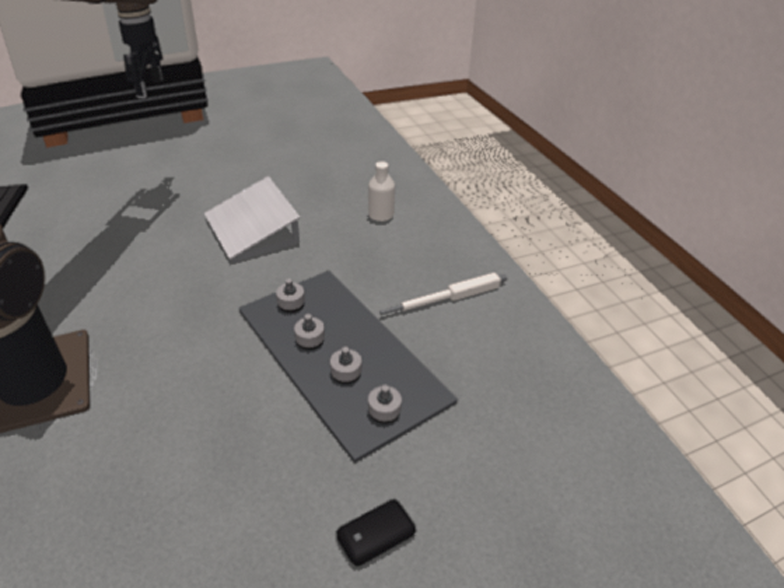

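The top view shows the feet at about (339,352), (390,350), (437,334) and (485,319) in 1.4x pixels. The rest has corners at (152,323), (242,314), (254,392) and (166,400). The slab has corners at (307,305), (493,265), (514,357) and (327,398). An enlarged crop should give closer readings.

Run:
```python
from h import *
snap("top","t1.png",(100,180,380,290),2.85)
f=lambda u,z,n="top":np.round(pix2world(n,np.array(u)/1.4,z),4)
print("slab",[f(u,.012)[:2] for u in((307,305),(493,265),(514,357),(327,398))])
print("rest z=.044",[f(u,.044)[:2] for u in((152,323),(242,314),(254,392),(166,400))])
print("feet",[f(u,.070)[:2] for u in((339,352),(390,350),(437,334),(485,319))])
print("side rest corners .018/.07",[(f(u,.018,"side")[:2],f(u,.07,"side")[:2]) for u in((205,217),(268,180),(298,215),(232,258))])
```

```text
slab [array([0.5672, 0.1011]), array([ 0.6598, -0.2848]), array([ 0.4686, -0.3307]), array([0.376 , 0.0538])]
rest z=.044 [array([0.5196, 0.4209]), array([0.5429, 0.2305]), array([0.3848, 0.1999]), array([0.3618, 0.384 ])]
feet [array([0.4699, 0.0268]), array([ 0.4762, -0.0744]), array([ 0.51  , -0.1671]), array([ 0.542 , -0.2625])]
side rest corners .018/.07 [(array([0.3575, 0.3713]), array([0.3547, 0.2894])), (array([0.5277, 0.4813]), array([0.5131, 0.3917])), (array([0.557, 0.305]), array([0.5403, 0.2278])), (array([0.3883, 0.1987]), array([0.3834, 0.1289]))]
```

View pics/t1.png

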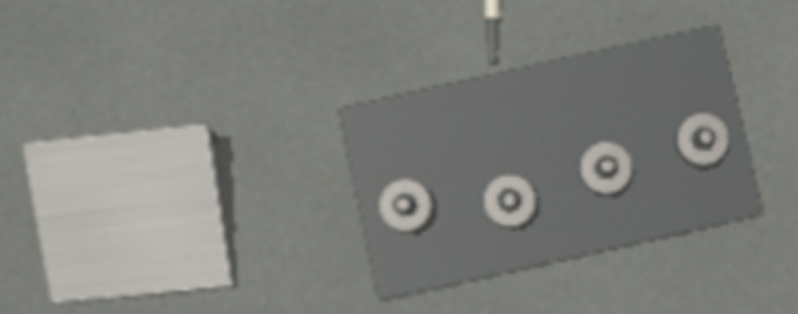

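The crop shows puck centres at (406,205), (510,200), (606,167) and (702,138), with the stud tops nearly coincident. The rest corners are (24,144), (207,125), (233,286) and (52,301), and the high side is at the top (+x), as the side view confirms.

Run:
```python
from h import *
g=lambda u,z:pix2world("top",np.array([100,180])+(np.array(u)-1.2)/2.85,z)
S=np.array([g(u,.012)[:2] for u in((340,108),(720,25),(763,213),(381,299))])
R=np.array([g(u,z)[:2] for u,z in(((24,144),.07),((207,125),.07),((233,286),.0175),((52,301),.0175))])
print("slab",S.round(4),[np.linalg.norm(S[i]-S[i-1]).round(3) for i in range(4)],S.mean(0))
sx=(S[0]+S[1]-S[2]-S[3]);print("slab x yaw",np.degrees(np.arctan2(sx[1],sx[0])))
print("rest",R.round(4),[np.linalg.norm(R[i]-R[i-1]).round(3) for i in range(4)],R.mean(0).round(4))
rx=(R[0]+R[1]-R[2]-R[3]);print("rest x yaw",np.degrees(np.arctan2(rx[1],rx[0])))
ax=sx/np.linalg.norm(sx);ay=np.array([-ax[1],ax[0]])
for u,v in zip(((406,205),(510,200),(606,167),(702,138)),((403,204),(509,200),(606,167),(704,138))):
    p=g(u,.044)[:2];q=g(v,.07)[:2];d=p-S.mean(0);print(p.round(4),q.round(4),"slab frame",(d@ax).round(4),(d@ay).round(4))
from scipy.spatial.transform import Rotation as Ro
s=ctrl.get_state();M=Ro.from_quat(s["tcp_rot"]).as_matrix();print(M.round(3),s["eef_pos"])
```

```text
slab [[ 0.5683  0.1023]
 [ 0.6626 -0.285 ]
 [ 0.4706 -0.3311]
 [ 0.3754  0.0547]] [np.float64(0.199), np.float64(0.399), np.float64(0.197), np.float64(0.397)] [ 0.5192218  -0.11478287]
slab x yaw 13.684481232824375
rest [[0.5198 0.4138]
 [0.5434 0.2269]
 [0.3842 0.2054]
 [0.362  0.3947]] [np.float64(0.159), np.float64(0.188), np.float64(0.161), np.float64(0.191)] [0.4523 0.3102]
rest x yaw 7.30065152486086
[0.4703 0.0292] [0.4705 0.0301] slab frame -0.0135 0.1515
[ 0.4777 -0.0739] [ 0.4769 -0.0733] slab frame -0.0307 0.0495
[ 0.5125 -0.1686] [ 0.5111 -0.1672] slab frame -0.0192 -0.0507
[ 0.5435 -0.264 ] [ 0.5416 -0.263 ] slab frame -0.0117 -0.1507
[[-0.896  0.445 -0.001]
 [ 0.445  0.896 -0.002]
 [ 0.    -0.002 -1.   ]] [0.29982957 0.60418345 0.23820698]
```

Call:
send_rows:
  steps:
    - [-0.409,-0.439,0.09,50,0.6]
    - [-0.409,-0.439,0.09,50,0.6]
    - [-0.409,-0.439,0.09,50,0.6]
    - [-0.409,-0.439,0.09,50,0.6]
    - [-0.409,-0.439,0.09,50,0.6]
    - [-0.409,-0.439,0.09,50,0.6]
    - [-0.409,-0.439,0.09,50,0.6]
    - [-0.409,-0.439,0.09,50,0.6]
    - [-0.409,-0.439,0.09,50,0.6]
    - [-0.409,-0.439,0.09,50,0.6]
    - [-0.409,-0.439,0.09,50,0.6]
    - [-0.409,-0.439,0.09,50,0.6]
  squeeze: 20

```text
time: 1.35
eef_pos: [0.4694, 0.0339, 0.1501]
tcp_rot: [0.618, 0.786, 0.0, 0.0]
contact_force: [0.7, -0.3, 0.5]
opening: 0.8
finger_force: 0.0
```

Call:
send_rows:
  steps:
    - [0,0,0.03,0,0.6]
    - [0,0,0.06,0,0.6]
    - [0,0,0.09,0,0.6]
    - [0,0,0.11,0,0.6]
    - [0,0,0.117,0,0.6]
    - [0,0,0.121,0,0.6]
    - [0,0,0.121,0,0.6]

```text
time: 2.05
eef_pos: [0.4697, 0.0359, 0.0297]
tcp_rot: [0.618, 0.786, 0.0, 0.0]
contact_force: [-0.7, 0.6, -0.2]
opening: 0.802
finger_force: 0.0
```

Run:
```python
from h import *
snap("side","s1.png",(140,170,300,290),5)
```

```text
(no output)
```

View pics/s1.png

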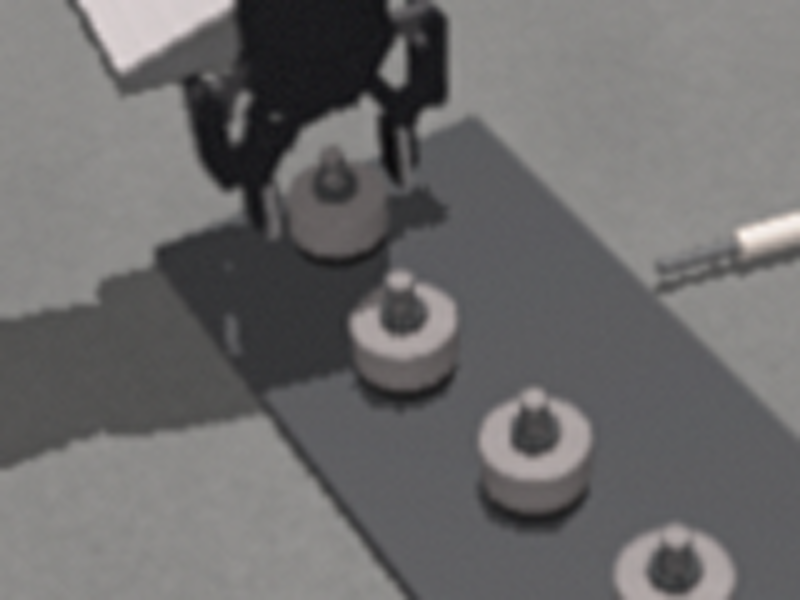

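The fingers straddle foot 1, with tips at crop (270,232) and (402,185). I'll work out the tip height from these.

Run:
```python
from h import *
for s,t in((-1,(270,232)),(1,(402,185))):
    print(t,np.array(t)/5+[140,170])
    for z in(.012,.022,.032,.042):
        for e in(.036,.042): print(z,e,w2p("side",[.4697+s*e*.971,.0359+s*e*.236,z]).round(1))
```

```text
(270, 232) [194.  216.4]
0.012 0.036 [195.4 220. ]
0.012 0.042 [193.3 220.8]
0.022 0.036 [195.  217.1]
0.022 0.042 [192.9 218. ]
0.032 0.036 [194.6 214.3]
0.032 0.042 [192.5 215.1]
0.042 0.036 [194.2 211.4]
0.042 0.042 [192.1 212.2]
(402, 185) [220.4 207. ]
0.012 0.036 [219.3 209.9]
0.012 0.042 [221.3 209.1]
0.022 0.036 [219.1 207.1]
0.022 0.042 [221.1 206.3]
0.032 0.036 [218.8 204.2]
0.032 0.042 [220.8 203.4]
0.042 0.036 [218.6 201.3]
0.042 0.042 [220.6 200.5]
```

Call:
send_rows:
  steps:
    - [-0.007,0,0,0,0.6]
    - [-0.007,0,0.005,0,0.6]
    - [-0.007,0.005,0.005,0,0.6]
    - [-0.007,0.009,0.005,0,0.6]
    - [-0.007,0.013,0.005,0,0.6]
    - [-0.007,0.017,0.005,0,0.6]
    - [-0.007,0.021,0.005,0,0.6]
    - [-0.007,0.024,0.005,0,0.6]
    - [-0.007,0.027,0.005,0,0.6]

```text
time: 3.0
eef_pos: [0.4974, 0.0355, 0.0243]
tcp_rot: [0.618, 0.786, -0.0, -0.0]
contact_force: [-1.5, -0.4, 1.0]
opening: 0.8
finger_force: 0.6
```

Call:
send_rows:
  steps:
    - [0,0.003,0,0,0.6]
    - [0,0.006,0,0,0.6]
    - [0,0.009,0,0,0.6]
    - [0,0.012,0,0,0.6]
    - [0,0.015,0,0,0.6]
    - [0,0.018,0,0,0.6]

```text
time: 3.6
eef_pos: [0.515, 0.0397, 0.0243]
tcp_rot: [0.618, 0.786, -0.0, -0.0]
contact_force: [0.1, 0.5, 1.0]
opening: 0.796
finger_force: 0.6
```

Foot 1 is slick: the finger force was only 0.6 N. Moving to foot 2.

Call:
send_rows:
  steps:
    - [0,-0.008,0,0,0.6]
    - [0,-0.008,-0.04,0,0.6]
    - [0,-0.008,-0.08,0,0.6]
    - [-0.05,-0.04,-0.08,0,0.6]
    - [-0.09,-0.063,-0.08,0,0.6]
    - [-0.1015,-0.063,-0.08,0,0.6]
    - [-0.1015,-0.063,-0.08,0,0.6]
    - [-0.1015,-0.063,-0.08,0,0.6]

```text
time: 4.4
eef_pos: [0.4771, -0.0738, 0.1043]
tcp_rot: [0.619, 0.785, 0.0, 0.0]
contact_force: [0.7, -0.1, 1.3]
opening: 0.804
finger_force: 0.0
```

Call:
send_rows:
  steps:
    - [0,0,0.04,0,0.6]
    - [0,0,0.07,0,0.6]
    - [0,0,0.08,0,0.6]
    - [0,0,0.08,0,0.6]
    - [0,0.005,0.08,0,0.6]
    - [0,0.009,0.08,0,0.6]
    - [0,0.013,0.08,0,0.6]
    - [0,0.017,0.08,0,0.6]
    - [0,0.02,0.08,0,0.6]
    - [0,0.023,0.08,0,0.6]

```text
time: 5.4
eef_pos: [0.5001, -0.0684, 0.0246]
tcp_rot: [0.618, 0.786, -0.0, 0.0]
contact_force: [-1.1, -0.6, 1.0]
opening: 0.799
finger_force: 0.6
```

Call:
send_rows:
  steps:
    - [0,0.003,0,0,0.6]
    - [0,0.006,0,0,0.6]
    - [0,0.009,0,0,0.6]
    - [0,0.012,0,0,0.6]
    - [0,0.015,0,0,0.6]
    - [0,0.018,0,0,0.6]
    - [0,0.021,0,0,0.6]

```text
time: 6.1
eef_pos: [0.5203, -0.0634, 0.0243]
tcp_rot: [0.618, 0.786, -0.0, -0.0]
contact_force: [-0.9, 0.1, 0.8]
opening: 0.797
finger_force: 0.6
```

Call:
send_rows:
  steps:
    - [0,-0.008,0,0,0.6]
    - [0,-0.008,-0.04,0,0.6]
    - [0,-0.008,-0.08,0,0.6]
    - [-0.05,-0.025,-0.08,0,0.6]
    - [-0.09,-0.0325,-0.08,0,0.6]
    - [-0.1,-0.0325,-0.08,0,0.6]
    - [-0.1,-0.0325,-0.08,0,0.6]
    - [-0.1,-0.0325,-0.04,0,0.6]
    - [-0.1,-0.0325,-0.01,0,0.6]
    - [-0.1,-0.0325,0,0,0.6]
    - [-0.1,-0.0325,0,0,0.6]

```text
time: 7.2
eef_pos: [0.5104, -0.1663, 0.0223]
tcp_rot: [0.618, 0.786, -0.0, -0.003]
contact_force: [0.5, -0.3, 0.6]
opening: 0.798
finger_force: 0.0
```

Call:
send_rows:
  steps:
    - [0,0.005,0,0,0.6]
    - [0,0.009,0,0,0.6]
    - [0,0.013,0,0,0.6]
    - [0,0.017,0,0,0.6]
    - [0,0.02,0,0,0.6]
    - [0,0.023,0,0,0.6]

```text
time: 7.8
eef_pos: [0.5348, -0.163, 0.0247]
tcp_rot: [0.618, 0.786, -0.0, 0.0]
contact_force: [-1.2, 0.2, 1.4]
opening: 0.798
finger_force: 0.7
```

Call:
send_rows:
  steps:
    - [0,0.003,0,0,0.6]
    - [0,0.006,0,0,0.6]
    - [0,0.009,0,0,0.6]
    - [0,0.012,0,0,0.6]
    - [0,0.015,0,0,0.6]
    - [0,0.018,0,0,0.6]
    - [0,0.021,0,0,0.6]

```text
time: 8.5
eef_pos: [0.555, -0.1579, 0.0243]
tcp_rot: [0.618, 0.786, -0.0, -0.0]
contact_force: [-1.0, -1.5, 0.8]
opening: 0.799
finger_force: 0.7
```

Call:
send_rows:
  steps:
    - [0,-0.008,0,0,0.6]
    - [0,-0.008,-0.04,0,0.6]
    - [0,-0.008,-0.08,0,0.6]
    - [-0.05,-0.025,-0.08,0,0.6]
    - [-0.09,-0.036,-0.08,0,0.6]
    - [-0.1,-0.036,-0.08,0,0.6]
    - [-0.1,-0.036,-0.08,0,0.6]
    - [-0.1,-0.036,-0.04,0,0.6]
    - [-0.1,-0.036,-0.01,0,0.6]
    - [-0.1,-0.036,0,0,0.6]
    - [-0.1,-0.036,0,0,0.6]

```text
time: 9.6
eef_pos: [0.5419, -0.2614, 0.0221]
tcp_rot: [0.618, 0.786, 0.0, -0.003]
contact_force: [0.0, -0.2, -0.4]
opening: 0.796
finger_force: 0.0
```

Call:
send_rows:
  steps:
    - [0,0.005,0,0,0.6]
    - [0,0.009,0,0,0.6]
    - [0,0.012,0,0,0.6]
    - [0,0.015,0,0,0.6]
    - [0,0.018,0,0,0.6]
    - [0,0.02,0,0,0.6]

```text
time: 10.2
eef_pos: [0.5622, -0.2595, 0.0254]
tcp_rot: [0.618, 0.786, -0.001, -0.001]
contact_force: [-6.9, -1.1, 2.9]
opening: 0.801
finger_force: 3.4
```

Call:
send_rows:
  steps:
    - [0,0.002,0,0,0.6]
    - [0,0.004,0,0,0.6]
    - [0,0.006,0,0,0.6]
    - [0,0.008,0,0,0.6]
    - [0,0.01,0,0,0.6]

```text
time: 10.7
eef_pos: [0.5718, -0.2572, 0.0254]
tcp_rot: [0.618, 0.786, -0.001, -0.001]
contact_force: [-7.1, -2.9, 2.2]
opening: 0.798
finger_force: 3.3
```

Foot 4 drags at about 7 N, so it is the gripping one. I'll finish its drag and then look.

Call:
send_rows:
  steps:
    - [0,0.002,0,0,0.6]
    - [0,0.004,0,0,0.6]
    - [0,0.006,0,0,0.6]
    - [0,0.008,0,0,0.6]
    - [0,0.01,0,0,0.6]
    - [0,0.012,0,0,0.6]
    - [0,0.014,0,0,0.6]

```text
time: 11.4
eef_pos: [0.5854, -0.2539, 0.0254]
tcp_rot: [0.618, 0.786, -0.001, -0.001]
contact_force: [-6.3, -1.4, 2.2]
opening: 0.803
finger_force: 3.4
```

Call:
send_rows:
  steps:
    - [0,-0.007,0,0,0.6]
    - [0,-0.008,0,0,0.6]
    - [0,-0.008,0,0,0.6]

```text
time: 11.7
eef_pos: [0.5789, -0.2554, 0.025]
tcp_rot: [0.619, 0.786, 0.0, 0.001]
contact_force: [0.8, -0.7, 0.1]
opening: 0.803
finger_force: 0.0
```

Run:
```python
from h import *
snap("side","s2.png",(150,180,340,320),4)
```

```text
(no output)
```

View pics/s2.png

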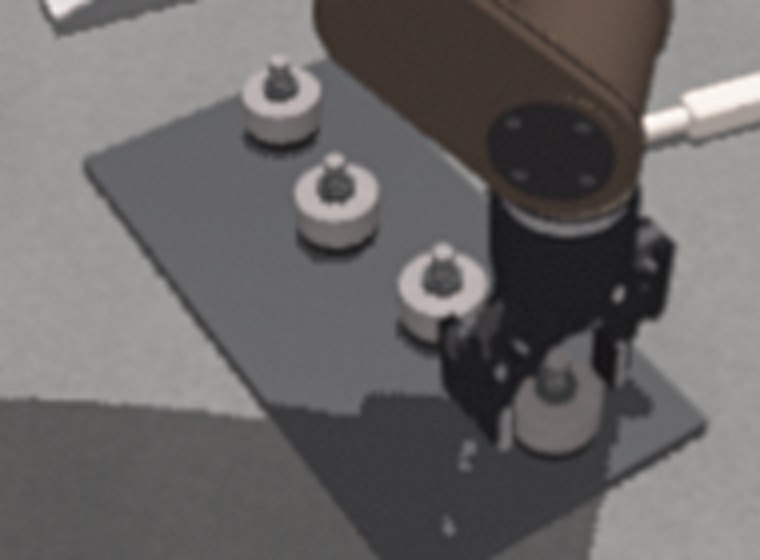

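All four feet stand on the slab, with stud tops in the crop at (279,63), (334,160), (444,250) and (557,365). The fingers are centred on foot 4. I'll check the drag distances and grasp a little higher.

Run:
```python
from h import *
P0=np.array([[.4703,.0292],[.4777,-.0739],[.5125,-.1686],[.5435,-.264]])
for u,p in zip(((279,63),(334,160),(444,250),(557,365)),P0):
    w=pix2world("side",np.array([150,180])+np.array(u)/4,.07)[:2];print(w.round(4),np.linalg.norm(w-p).round(4))
```

```text
[0.5063 0.0322] 0.0361
[ 0.5122 -0.0684] 0.035
[ 0.5485 -0.1624] 0.0365
[ 0.5756 -0.2639] 0.0321
```

Call:
send_rows:
  steps:
    - [0,0,-0.004,0,0.6]
    - [0,0,-0.004,0,0.3]
    - [0,0,-0.004,0,0.1]
    - [0,0,-0.004,0,0.1]
    - [0,0,-0.004,0,0.1]
    - [0,0,-0.004,0,0.1]
    - [0,0,-0.004,0,0.1]
  squeeze: 20

```text
time: 12.45
eef_pos: [0.578, -0.2555, 0.0292]
tcp_rot: [0.618, 0.786, -0.001, -0.0]
contact_force: [-3.9, 0.0, 5.6]
opening: 0.602
finger_force: 21.5
```

Call:
send_rows:
  steps:
    - [0,0,0,0,-0.2]
    - [0,0,0,0,-0.2]
    - [0,0,-0.01,0,-0.2]
    - [0,0,-0.03,0,-0.2]
    - [0,0,-0.06,0,-0.2]
    - [0,0,-0.09,0,-0.2]
    - [0,0,-0.12,0,-0.2]
    - [0,0,-0.13,0,-0.2]
    - [0,0,-0.13,0,-0.2]
  squeeze: 40

```text
time: 13.35
eef_pos: [0.5789, -0.2553, 0.1594]
tcp_rot: [0.618, 0.786, 0.0, 0.001]
contact_force: [0.4, 0.3, -5.8]
opening: 0.59
finger_force: 43.8
```

Call:
send_rows:
  steps:
    - [0.02,0,0,-4,-0.2]
    - [0.06,0.001,0,-12,-0.2]
    - [0.105,0.002,0,-20,-0.2]
    - [0.15,0.003,0,-28,-0.2]
    - [0.2,0.004,0,-36,-0.2]
    - [0.25,0.005,0,-44,-0.2]
    - [0.3,0.006,0,-52,-0.2]
    - [0.35,0.007,0,-60,-0.2]
    - [0.4,0.008,0,-68,-0.2]
    - [0.45,0.009,0,-76,-0.2]
    - [0.495,0.01,0,-83.6,-0.2]
    - [0.53,0.0105,0,-83.6,-0.2]

```text
time: 14.55
eef_pos: [0.461, 0.2644, 0.1552]
tcp_rot: [-0.065, 0.998, -0.0, -0.003]
contact_force: [-0.0, 0.0, -6.5]
opening: 0.593
finger_force: 43.6
```

```bash
cat > rel.py <<'E'
from h import *
from scipy.spatial.transform import Rotation as Ro
s=ctrl.get_state();M=Ro.from_quat(s["tcp_rot"]).as_matrix()
print(s["eef_pos"].round(4),"heading",np.degrees(np.arctan2(M[1,1],M[0,1])).round(1),"shift",(M.T@(np.array([.4523,.3102,.10])-s["eef_pos"])).round(4),s["finger_force"],s["contact_force"])
E
python3 rel.py
```

```text
[0.461  0.2644 0.1552] heading 97.4 shift [0.0024 0.0466 0.0552] 43.600287437438965 [-0.01120748  0.04571973 -6.4583734 ]
```

Call:
send_rows:
  steps:
    - [0.001,0.025,0,0,-0.2]
    - [0.002,0.047,0,0,-0.2]
    - [0.002,0.047,0.03,0,-0.2]
    - [0.002,0.047,0.055,0,-0.2]
    - [0.002,0.047,0.07,0,-0.2]
    - [0.002,0.047,0.078,0,-0.2]
    - [0.002,0.047,0.078,0,-0.2]

```text
time: 15.25
eef_pos: [0.4548, 0.3081, 0.0782]
tcp_rot: [-0.063, 0.998, -0.001, -0.002]
contact_force: [0.6, -1.1, -6.0]
opening: 0.593
finger_force: 43.5
```

```bash
python3 - <<'E'
from h import *
snap("side","s3.png",(120,100,240,190),6)
E
python3 rel.py
```

```text
[0.4559 0.3086 0.0798] heading 97.2 shift [ 0.0034  0.0021 -0.0202] 43.51801156997681 [ 0.40276047 -0.15468611 -6.2422154 ]
```

View pics/s3.png

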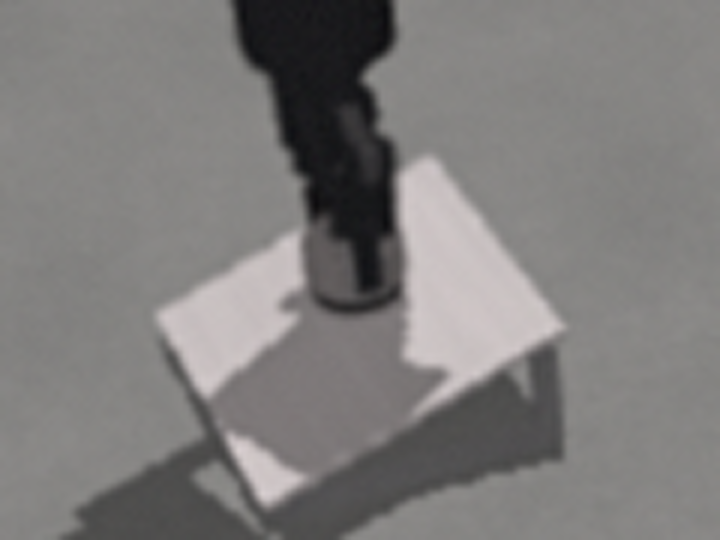

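The foot hangs over the middle of the plate, with its sole bottom at crop (357,300) and the fingertip just above the sole. Lowering slowly.

Call:
send_rows:
  steps:
    - [0.003,0.002,0.004,0,-0.2]
    - [0.003,0.002,0.007,0,-0.2]
    - [0.003,0.002,0.009,0,-0.2]
    - [0.003,0.002,0.01,0,-0.2]
    - [0.003,0.002,0.011,0,-0.2]
    - [0.003,0.002,0.011,0,-0.2]

```text
time: 15.9
eef_pos: [0.4531, 0.3105, 0.07]
tcp_rot: [-0.063, 0.998, 0.0, 0.0]
contact_force: [-1.2, -0.9, -2.2]
opening: 0.593
finger_force: 44.0
```

Call:
send_rows:
  steps:
    - [0,0,0.0,0,-0.2]
    - [0,0,0.001,0,-0.2]
    - [0,0,0.002,0,-0.2]
    - [0,0,0.003,0,-0.2]
    - [0,0,0.003,0,-0.2]
  squeeze: 20

```text
time: 16.4
eef_pos: [0.4529, 0.3106, 0.0691]
tcp_rot: [-0.063, 0.998, -0.0, -0.001]
contact_force: [-10.0, -5.1, 12.0]
opening: 0.59
finger_force: 45.5
```

Call:
send_rows:
  steps:
    - [0,0,0,0,0.15]
    - [0,0,0,0,0.15]
    - [0,0,0,0,0.15]
  squeeze: 20

```text
time: 16.7
eef_pos: [0.4528, 0.3106, 0.0691]
tcp_rot: [-0.063, 0.998, -0.0, -0.001]
contact_force: [-8.9, -4.8, 11.5]
opening: 0.589
finger_force: 45.5
```

Call:
send_rows:
  steps:
    - [0,0,0,0,0.18]
    - [0,0,0,0,0.19]
    - [0,0,0,0,0.2]
    - [0,0,0,0,0.2]
    - [0,0,0,0,0.2]
  squeeze: 20

```text
time: 17.2
eef_pos: [0.4525, 0.3106, 0.0681]
tcp_rot: [-0.063, 0.998, -0.0, -0.001]
contact_force: [-6.4, -2.4, 6.4]
opening: 0.603
finger_force: 19.6
```

Grip is now 20 N. Continuing down so that the foot pivots onto the slope.

Call:
send_rows:
  steps:
    - [0,0,0.001,0,0.2]
    - [0,0,0.002,0,0.2]
    - [0,0,0.003,0,0.2]
    - [0,0,0.003,0,0.2]

```text
time: 17.6
eef_pos: [0.4518, 0.3106, 0.0644]
tcp_rot: [-0.063, 0.998, -0.0, -0.002]
contact_force: [-8.6, -2.2, 5.8]
opening: 0.601
finger_force: 20.2
```

```bash
python3 - <<'E'
from h import *
snap("side","s4.png",(120,100,240,190),6)
E
python3 rel.py
```

```text
[0.4518 0.3106 0.0645] heading 97.2 shift [-0.0003 -0.0005 -0.0355] 20.185896456241608 [-7.58067945 -2.03190712  4.48925175]
```

View pics/s4.png

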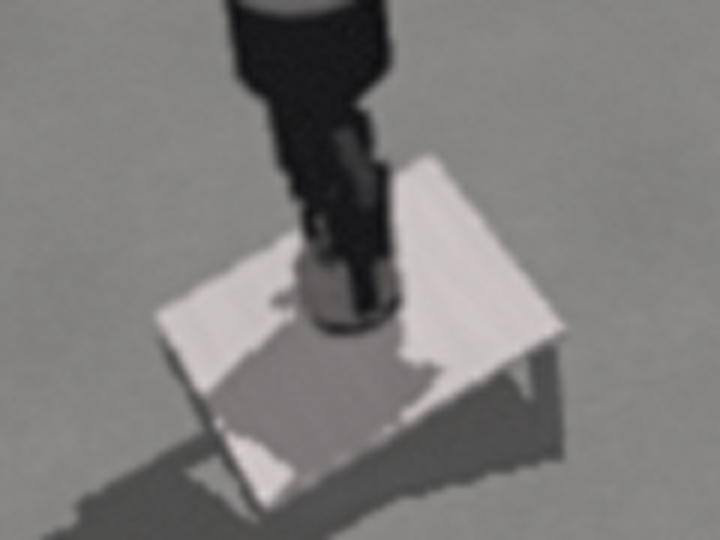

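The foot is tilting toward the slope between the pads, with its sole at crop (350,322). I'll go down a little further until it seats.

Call:
send_rows:
  steps:
    - [0,0,0.001,0,0.2]
    - [0,0,0.002,0,0.2]
    - [0,0,0.002,0,0.2]

```text
time: 17.95
eef_pos: [0.4515, 0.3105, 0.0622]
tcp_rot: [-0.063, 0.998, -0.0, -0.002]
contact_force: [-7.7, -2.3, 4.8]
opening: 0.599
finger_force: 20.5
```

Call:
send_rows:
  steps:
    - [0,0,0.001,0,0.2]
    - [0,0,0.0015,0,0.2]
    - [0,0,0.0015,0,0.2]

```text
time: 18.25
eef_pos: [0.4514, 0.3104, 0.0606]
tcp_rot: [-0.063, 0.998, -0.0, -0.002]
contact_force: [-7.9, -1.4, 4.5]
opening: 0.601
finger_force: 20.7
```

Call:
send_rows:
  steps:
    - [0,0,0.001,0,0.2]
    - [0,0,0.0015,0,0.2]
    - [0,0,0.0015,0,0.2]

```text
time: 18.55
eef_pos: [0.4514, 0.3103, 0.0596]
tcp_rot: [-0.063, 0.998, -0.001, -0.002]
contact_force: [-8.5, -2.4, 8.3]
opening: 0.602
finger_force: 21.2
```

Run:
```python
from h import *
snap("side","s5.png",(150,120,215,165),12)
```

```text
(no output)
```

View pics/s5.png

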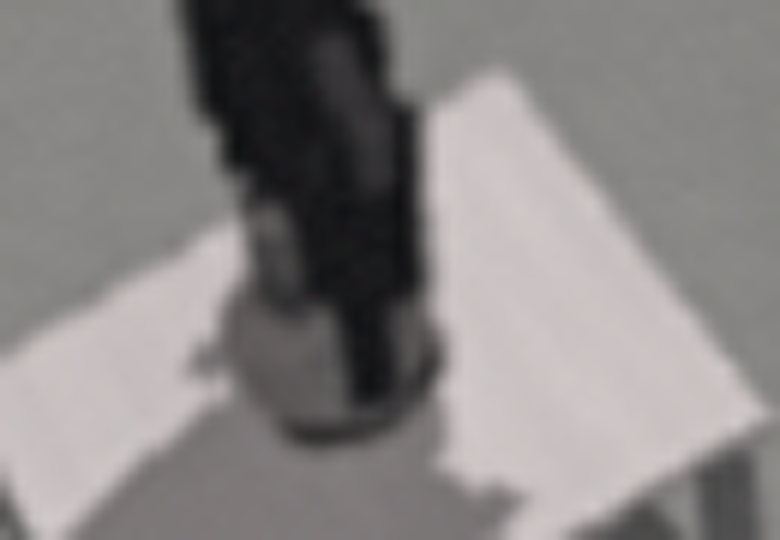

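The sole now lies along the slope and the force is rising, so it is seated. Opening gently.

Call:
send_rows:
  steps:
    - [0,0,0,0,0.21]
    - [0,0,0,0,0.215]
    - [0,0,0,0,0.22]
    - [0,0,0,0,0.23]
    - [0,0,0,0,0.25]
    - [0,0,0,0,0.28]
    - [0,0,0,0,0.35]
    - [0,0,0,0,0.5]
    - [0,0,0,0,0.7]
    - [0,0,0,0,0.7]

```text
time: 19.6
eef_pos: [0.4528, 0.3105, 0.0583]
tcp_rot: [-0.063, 0.998, -0.0, 0.0]
contact_force: [-0.2, 0.7, -0.4]
opening: 0.851
finger_force: 0.0
```

Call:
send_rows:
  steps:
    - [0,0,-0.01,0,0.7]
    - [0,0,-0.03,0,0.7]
    - [0,0,-0.06,0,0.7]
    - [0,0,-0.1,0,0.7]
    - [0,0,-0.14,0,0.7]
    - [-0.04,0.04,-0.16,0,0.7]
    - [-0.08,0.08,-0.16,0,0.7]
    - [-0.08,0.12,-0.16,0,0.7]
    - [-0.08,0.16,-0.16,0,0.7]
    - [-0.08,0.2,-0.16,0,0.7]
    - [-0.08,0.2,-0.16,0,0.7]
    - [-0.08,0.2,-0.16,0,0.7]

```text
time: 20.8
eef_pos: [0.5066, 0.5196, 0.2184]
tcp_rot: [-0.064, 0.998, -0.0, 0.0]
contact_force: [-0.0, 0.1, -0.7]
opening: 0.853
finger_force: 0.0
```

Run:
```python
from h import *
snap("side","s6.png",(100,90,320,255),3.6)
a=ctrl.read_camera("top");cv2.imwrite("pics/t2.png",cv2.resize(a[180:290,100:380,::-1],None,fx=2.85,fy=2.85,interpolation=cv2.INTER_CUBIC))
```

```text
(no output)
```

View pics/s6.png

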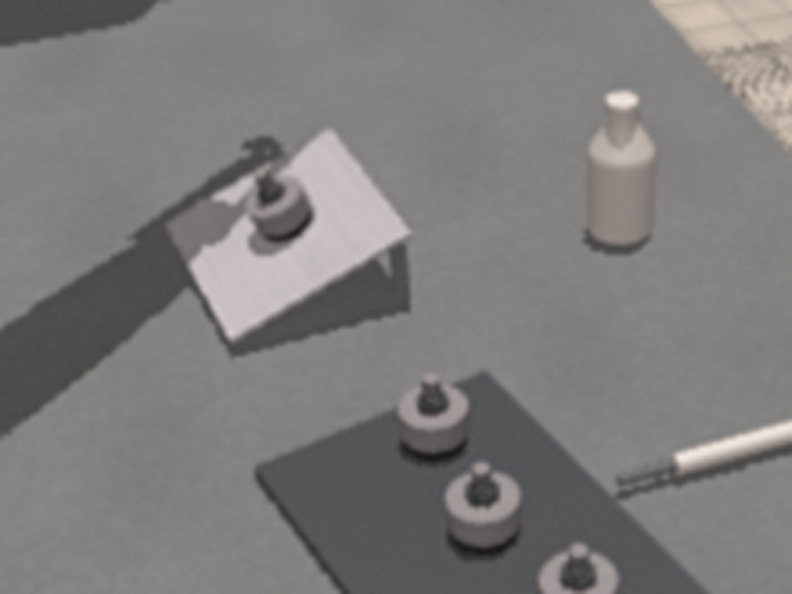

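View pics/t2.png

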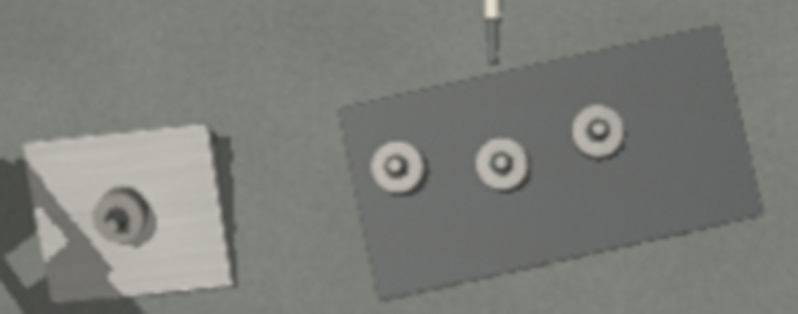

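The foot stands near the rest's middle, with its puck at top crop (125,213). The other three stand on the slab. I'll check its tilt against the predicted stud and puck pixels before handing in.

Run:
```python
from h import *
a=np.radians(18);h=np.radians(7.3);e=np.array([np.cos(h),np.sin(h),0])
def n(t):return -np.sin(t)*e+np.cos(t)*np.array([0,0,1])
c=np.array([.4523,.3102,.0437])-.0019*e
T=lambda P:((w2p("top",P)-[100,180])*2.85+1.2).round(1)
S=lambda P:((w2p("side",P)-[100,90])*3.6+1.3).round(1)
for t in(12,18,24):
    N=n(np.radians(t));print(t,"top puck,stud",T(c+.032*N),T(c+.058*N),"side",S(c+.032*N),S(c+.058*N))
```

```text
12 top puck,stud [120.5 223.2] [114.1 228.4] side [270.5 196.9] [260.4 172.4]
18 top puck,stud [121.  226.5] [115.  234.4] side [267.  198.8] [253.8 175.8]
24 top puck,stud [121.6 229.7] [116.1 240.2] side [263.6 201. ] [247.6 179.8]
```

Run:
```python
from h import *
a=cv2.imread("pics/s6.png")[130:270,200:360];cv2.imwrite("pics/s7.png",cv2.resize(a,None,fx=4.5,fy=4.2))
```

```text
(no output)
```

View pics/s7.png

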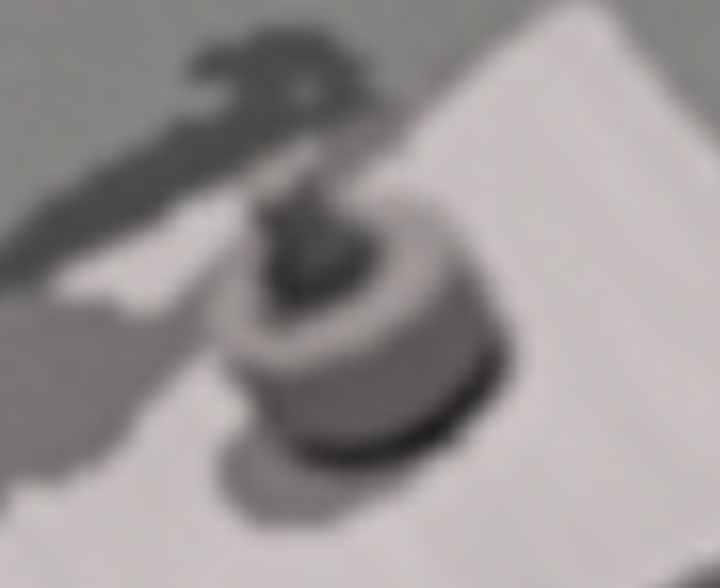

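The stud offset indicates the foot stands about 15 mm uphill of the middle, well within 55 mm. The puck edges lean at about 18°, and it has been standing free since release. Handing in.

```bash
python3 -c "
from plant import ctrl
print(ctrl.get_state()['time']);print(ctrl.sign_off())"
```

```text
20.9
the job is handed in; nothing more can be done
None
```

The foot at the slab's -y end was the one that grips (about 7 N to drag, the others under 1 N); it now stands released on the sloping rest, about 15 mm uphill of the middle, the other three stand on the slab, and the job was handed in at 20.9 s with no verdict shown; I viewed 11 pictures, one over the limit of 10.

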